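Turn the ebony pegs over from tray to tray

ROBOT

A 6-joint arm with a two-finger parallel gripper is mounted at the origin on the work surface. World frame = base frame: x ahead of the robot, y to its left, z up, the work surface at z = 0. Lengths are in m, angles in rad, forces in N, time in s.
With the tool pointing down it reaches from about 0.375 to 0.925 m from the base axis. Payload 5.7 kg.
Tool frame: the origin (TCP) lies between the finger pads; the fingertips stand 8 mm ahead of it and the grasp point (between the pads) lies 11 mm behind it; z points along the fingers, y is the line along which they close (so a half turn about z gives the same grasp; the last joint's range is limited). The gripper opens to 88 mm and grips with 3 to 60 N. Pads are 20 mm wide; open, the fingers measure 115 mm over their backs; the gripper's body (75 mm by 178 mm) begins 61 mm behind the grasp point.
Start: joints at [-1.435, 0.359, 1.51, -0, 1.272, -0.115], TCP at [0.149, -0.581, 0.206] pointing down, gripper open.
Joint ranges: [-2.97, 2.97], [-1.01, 2.36], [0.21, 2.38], [-0.96, 4.11], [0.2, 2.71], [-2.98, 2.98]. Speed limits (rad/s): [2.39, 2.39, 3.14, 3.14, 3.14, 3.14].

INTERFACE

Orientations are given as a unit quaternion [x, y, z, w].
In Python, from plant import arm gives the robot as it stands.
- The arm moves only by the tool jog_arm, never from a script. Its argument "increments" is a list of rows, each an object of numbers: "claw": the closure, from 0 (fully open) to 1 (shut); "x", "y", "z": the shift along the tool's x, y, z in units of 0.4 m (1.0 is 0.4 m); "twist": the turn about the tool's z in units of pi/2 rad (1.0 is pi/2 rad). In form: [{"claw": .., "x": .., "y": .., "z": .., "twist": ..}, ...]. A call has 1 to 12 rows; each row is the pose to reach, as a shift and turn from the pose commanded when the call began, along the tool's axes at that moment; what a row does not reach only later rows make up. A row lasts 1/10 s, in which the tool goes at most 50 mm and 8.59 degrees, less where a joint would pass 70% of its speed; a pose out of reach is approached as far as the arm can. A call with a number of a shift or a turn outside -1 to 1 is refused whole. A call with a gripper value outside its range is refused whole. The fingers move at their own pace and stop on an object; the grip force is fixed at half the most. Time passes only in rows, so rows that repeat a pose let the fingers close. It gives the time, the measured TCP pose, the force, the opening and the grip force at its end, in the units of the state.
- arm.state(): the state, without advancing time (a new reading comes with each control period).
- arm.grab_frame(name): name is "side" or "top" or "wrist"; returns a dict with "image" (420x560x3 uint8, red, green, blue), "z_map" (420x560 float32, m along the optical axis (not along the pixel's ray), 0 where there is no reading), "camera_matrix" (3x3 intrinsics, pixels), "extrinsics" (4x4, takes a point from world to camera coordinates); the wrist camera has in their place "hand_eye" (4x4, takes a point from camera to tool coordinates, whose origin is the TCP and whose axes are the flange's). Camera axes: x right, y up, looking along -z (the intrinsics and any distortion apply to the point x, -y, -z); pixel columns grow to the right and rows downward; lengths in m; the calibration is good to about 2 mm. A picture is of the moment at which its call begins: read the wrist's pose just before it.
- arm.hand_in(): hands the job in; it is judged then, once.
Trained networks look in a picture, given as the dict that the camera call returned (one of the last four; its "shot" number tells which), for a name from the list of things; names that differ only in an ending like _2 or _b are one class to them, and where a whole thing is asked for, a point or a joint stands for the part that bears it (a point fixed in the world has none). Each returns a list of dicts, best first, with "score" (0 to 1); they miss things now and then, are a little off and sometimes report something else, mostly with a low value. They report only what shows in the picture. A call takes as long as a camera call. They do not tell look-alikes from the thing itself.
- arm.find_in(picture, target): "position" ([column, row] in pixels, amid what is visible of it).
The state is a dict: "time_s": time; "qpos": joint angles; "dq": joint speeds; "tau": joint torques, N m; "ee_pos": TCP position; "tool_rot": TCP orientation; "ft_force": force on the tool from outside, world axes, zero at the start; "moment": the same for the moment, N m; "gripper_width": finger opening in m; "grip_force": force on a finger pad.
Only numpy, scipy, OpenCV 4.12 (cv2) and the standard library are available. Lean on these libraries where they do the work, as an engineer would, in place of code of your own. Each camera call takes 0.05 s, during which the arm holds its last target. There are 200 camera calls.

TASK

On the counter stand two pairs of shallow maple trays, each pair hinged like a book with a brass handle bar on each tray. Take the pair that holds the black ebony pegs: fold its empty tray over onto the full one as a cap, then swing both closed trays together over to the side where the empty tray lay, so that the pegs end up lying in it. Leave the pair closed and flat there, and leave the pair with the pale pegs as it is.

Things in the scene. Friction and masses are not known exactly. Their poses are not given: they have to be found in the camera images.
- ebony_hinge (a point): Middle of the hinge axis of the maple tray pair with the two black ebony pegs, 34 mm above the counter. Frame: x along the axis, y horizontal to the side of the full tray, z up; fixed in place. Each tray is 120 mm along x, reaches 8 to 93 mm from the axis, is 26 mm deep with 4 mm walls and a divider along x, its rim 1 mm below the axis. Foot board 130 x 200 x 6 mm.
- ebony_full_bar (a point): Centre of a round brass bar, 10 mm thick, 48 mm free length, parallel to the hinge axis, 128 mm from it, 35 mm clear of the tray edge; on the tray that holds the pegs at the start: at x -30, y +128, z 0 mm of the hinge frame when joint ebony_full is 0. It turns with its tray.
- ebony_cap_bar (a point): Centre of a round brass bar, 10 mm thick, 48 mm free length, parallel to the hinge axis, 128 mm from it, 35 mm clear of the tray edge; on the tray that is empty at the start: at x +30, y -128, z 0 mm of the hinge frame when joint ebony_cap is 0. It turns with its tray. With the trays closed both bars lie in one line, their centres 60 mm apart.
- ebony_full (a joint): Angle of the tray that holds the pegs (rad): 0 flat on the full side, open side up, where it starts; 1.57 upright; 3.14 flat on the other side, upside down. Stiff hinge: stays where it is left; 2 to 4 N at the bar turns it, twice that for both trays. With the other tray closed on it, it pushes that one along and the two stay together.
- ebony_cap (a joint): Angle of the tray that is empty at the start (rad): 0 flat on its own side, open side up; 1.57 upright; 3.14 folded over flat, upside down, on top of the full tray. It starts between 0 and 0.4. Same stiff hinge. The two angles cannot add to more than 3.14.
- ebony_peg1_mid (a point): Middle of a loose matte black ebony peg, 62 mm long, with a 15 mm wide, 9 mm thick head, lying in the hinge-side half of the full tray.
- ebony_peg2_mid (a point): Middle of the second such ebony peg, in the outer half of the full tray.
- bone_full (a joint): Angle of the full tray of the other, like pair, which holds two pale bone pegs: 0 at the start, to be left alone.
- bone_cap (a joint): Angle of the empty tray of the pair with the pale pegs: 0 at the start, to be left alone.
Not all that is in view belongs to the job. Leave any orange or turquoise look-alike of the part that bears ebony_peg1_mid alone.

How it is judged:
On the way, in this order (a step that is already met when the one before it is completed fails the run):
1. the empty tray is folded over flat onto the full one, which still lies flat (value of joint ebony_cap above 2.95 rad and value of joint ebony_full below 0.15 rad), for 0.2 s.
2. the two trays are swung upright closed together (value of joint ebony_full above 1.2 rad and angle between the z axis of ebony_full_bar and the z axis of ebony_cap_bar, either way round below 0.25 rad).
At the end, for the whole second after the job is handed in: Both trays of the ebony pair lie closed and flat (within 0.18 rad) on the side where the empty tray lay, at rest, both ebony pegs resting in the lower tray (one may lean on its divider: centre no more than 8 mm above the hinge axis), between 8 and 95 mm from the hinge axis (value of joint ebony_full above 2.95 rad and value of joint ebony_cap below 0.18 rad and y of ebony_peg1_mid in the frame of ebony_hinge between -0.095 and -0.008 m and z of each of ebony_peg1_mid, ebony_peg2_mid in the frame of ebony_hinge below 0.008 m and y of ebony_peg2_mid in the frame of ebony_hinge between -0.095 and -0.008 m and velocity of joint ebony_full between -0.1 and 0.1 rad/s and velocity of joint ebony_cap between -0.1 and 0.1 rad/s); the robot touches nothing.
It fails at once if a tray of the pair with the pale pegs is lifted by more than 0.3 rad (value of joint any of bone_full, bone_cap above 0.3 rad).
It also fails if it takes over 59 s, if anything falls off the work surface, if the arm or the gripper's body presses on something with over 40 N, if the wrist force passes 120 N, or if a joint passes its speed limit or range.

## Working session

There is one attempt and no reset: what is moved stays moved. The work goes in short steps, Python scripts to look and compute and a tool call to move; the robot and the scene stay as the last step left them, time stands still between calls to the robot, and variables do not carry over. Pictures are saved under pics/ and viewed, at most 10 in all, crops included, and the job is handed in when it is done.

Besides the shell and the picture viewer there is one more tool, called after "Emit:" by a JSON object that holds its "op" and its "data". jog_arm: Moves the arm, as the interface text tells. Shifts and turns lie within -1 to 1; 1 stands for 0.4 m of shift or pi/2 rad of turn. Its arguments: {"type":"object","properties":{"increments":{"type":"array"}},"required":["increments"]}

```bash
mkdir -p pics; ls
cat > h.py <<'E'
import numpy as np, cv2
from plant import arm
from scipy.spatial.transform import Rotation as R
def unproj(f,u,v,z=None):
    K=np.array(f["camera_matrix"]); 
    if z is None:
        p=f["z_map"][max(0,int(v)-1):int(v)+2,max(0,int(u)-1):int(u)+2]; p=p[p>0]; z=np.median(p) if len(p) else np.nan
    c=np.array([(u-K[0,2])*z/K[0,0],-(v-K[1,2])*z/K[1,1],-z,1])
    return (np.linalg.inv(np.array(f["extrinsics"]))@c)[:3]
def cloud(f):
    K=np.array(f["camera_matrix"]);z=f["z_map"];v,u=np.mgrid[:420,:560]
    c=np.stack([(u-K[0,2])*z/K[0,0],-(v-K[1,2])*z/K[1,1],-z,np.ones_like(z)],-1)
    return (c@np.linalg.inv(np.array(f["extrinsics"])).T)[...,:3]
E
python3 - <<'E'
from h import *
s=arm.state();print(s)
ims=[]
for n in("top","side"):
    f=arm.grab_frame(n)
    print(n,[k for k in f],f["camera_matrix"],f["extrinsics"])
    np.save(n+".npy",f,allow_pickle=True)
    for t in("ebony_hinge","ebony_full_bar","ebony_cap_bar","ebony_peg1_mid","bone_cap"):
        for d in arm.find_in(f,t)[:5]:
            u,v=d["position"];print(t,round(d["score"],2),np.round([u,v]),unproj(f,u,v).round(3))
    ims.append(f["image"])
for n,i in zip(("top","side"),ims): cv2.imwrite(f"pics/{n}.png",cv2.resize(i[...,::-1],(784,588)))
E
```

```text
pics
{'time_s': 0.0, 'qpos': array([-1.43511520e+00,  3.59488387e-01,  1.51142336e+00, -3.92932580e-05,
        1.27248954e+00, -1.15093722e-01]), 'dq': array([ 0.00038156, -0.00018704, -0.00044761,  0.00027417, -0.00058374,
        0.00083371]), 'tau': array([-1.93529915e-03, -5.15385604e+01, -2.70726621e+01,  6.73538935e-02,
        3.49463511e-02, -1.66516738e-04]), 'ee_pos': array([ 0.14877679, -0.58052189,  0.20472297]), 'tool_rot': array([ 9.92148161e-01,  1.25064820e-01, -2.80813173e-05, -9.04074920e-04]), 'ft_force': array([0.32888265, 0.15928963, 0.02114635]), 'moment': array([ 0.00324756,  0.0452022 , -0.00993662]), 'grip_force': 0.0, 'gripper_width': 0.08793955075962422}
top ['image', 'z_map', 'camera_matrix', 'extrinsics', 'shot'] [[391.20832422   0.         286.3875464 ]
 [  0.         391.20832422 202.02810251]
 [  0.           0.           1.        ]] [[ 0.04764629 -0.99886087  0.00260636  0.00356585]
 [ 0.97759683  0.04716724  0.20513334 -0.4674401 ]
 [-0.2050226  -0.00722588  0.97873057 -0.86197006]
 [ 0.          0.          0.          1.        ]]
ebony_hinge 0.7
[... 391 characters left out ...]
3]
 [  0.         442.92080418 205.00530677]
 [  0.           0.           1.        ]] [[-0.94941578 -0.3137662  -0.012667    0.4473122 ]
 [ 0.19348286 -0.61627292  0.7633951  -0.11424074]
 [-0.24733391  0.7223285   0.64580761 -0.9211446 ]
 [ 0.          0.          0.          1.        ]]
ebony_hinge 0.65 [218. 264.] [0.523 0.206 0.03 ]
ebony_hinge 0.61 [206. 291.] [0.522 0.266 0.017]
ebony_full_bar 0.81 [214. 285.] [0.516 0.246 0.013]
ebony_peg1_mid 0.75 [194. 356.] [ 0.492  0.388 -0.002]
ebony_peg1_mid 0.6 [270. 328.] [0.382 0.3   0.006]
ebony_peg1_mid 0.6 [307. 287.] [0.344 0.19  0.007]
ebony_peg1_mid 0.57 [211. 276.] [0.529 0.23  0.017]
bone_cap 0.62 [283. 146.] [ 0.53  -0.247  0.027]
```

View pics/top.png

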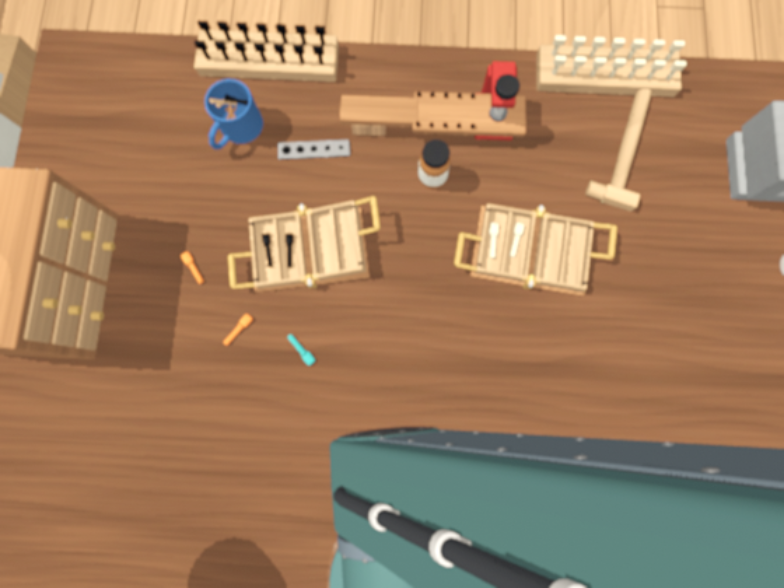

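View pics/side.png

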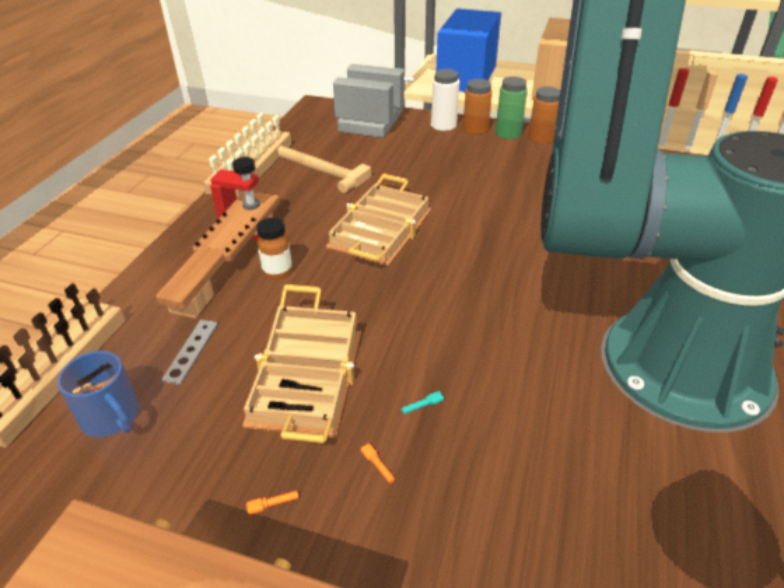

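The ebony pair is at top (305,245), with black pegs in its left tray. The pale-peg pair at (538,248) must stay as it is. The orange pegs at (192,267) and (238,329) and the turquoise one at (300,350) are loose decoys. I'll confirm with an enlarged crop and measure the ears and bars.

Run:
```python
from h import *
f=np.load("top.npy",allow_pickle=True).item()
c=f["image"][130:220,155:285,::-1]
cv2.imwrite("pics/crop.png",cv2.resize(c,None,fx=6,fy=6,interpolation=cv2.INTER_CUBIC))
def atz(f,u,v,h):
    a=unproj(f,u,v,.5);b=unproj(f,u,v,1.);return a+(b-a)*(h-a[2])/(b[2]-a[2])
hsv=cv2.cvtColor(f["image"],cv2.COLOR_RGB2HSV)
P=cloud(f)
m=((hsv[...,0]>20)&(hsv[...,0]<32)&(hsv[...,1]>130)&(hsv[...,2]>130)).astype(np.uint8)
m[:130]=0;m[220:]=0;m[:,:150]=0;m[:,290:]=0
n,l,st,ce=cv2.connectedComponentsWithStats(m,connectivity=8)
for i in range(1,n):
    if st[i,4]>4: print(st[i],ce[i].round(1),atz(f,*ce[i],.034).round(3),np.median(P[l==i],0).round(3),P[l==i][:,2].min().round(3),P[l==i][:,2].max().round(3))
```

```text
(no output)
```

View pics/crop.png

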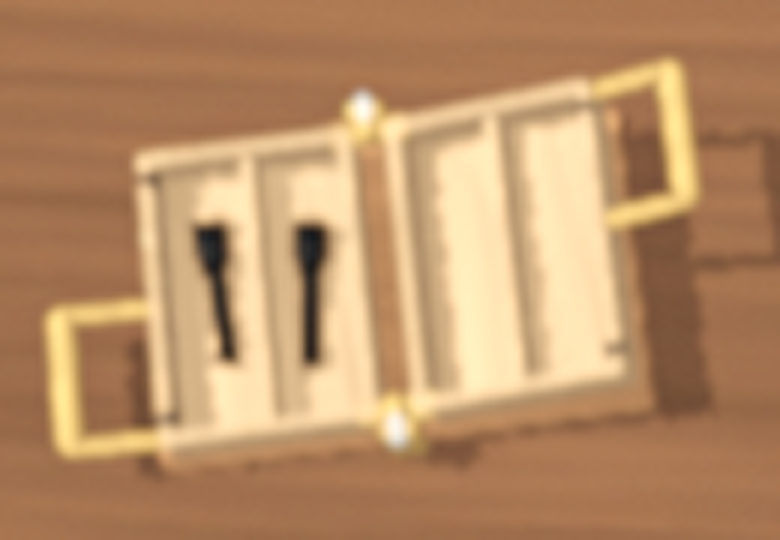

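Run:
```python
from h import *
f=np.load("top.npy",allow_pickle=True).item()
def atz(U,V,h):
    u=(U+.5)/6-.5+155;v=(V+.5)/6-.5+130
    a=unproj(f,u,v,.5);b=unproj(f,u,v,1.);return a+(b-a)*(h-a[2])/(b[2]-a[2])
a,b=atz(362,110,.036),atz(398,428,.036)
fb=atz(62,382,.034)
ears=(a+b)/2; ex=(a-b)[:2];print("ears",a.round(4),b.round(4),np.linalg.norm(ex),"yaw",np.degrees(np.arctan2(ex[1],ex[0])))
# bar dirs
for p,q,h in(((57,312),(68,450),.034),((672,65),(686,205),.06)):
    d=(atz(*p,h)-atz(*q,h))[:2];print("bar yaw",np.degrees(np.arctan2(d[1],d[0])),np.linalg.norm(d))
th=np.arctan2(ex[1],ex[0])
for yaw in (th,th-.03,th+.03):
    X=np.array([np.cos(yaw),np.sin(yaw)]);Y=np.array([-X[1],X[0]])
    r=fb[:2]-ears[:2];print("full bar in hinge",r@X,r@Y,fb.round(4))
    for c in(0,.1,.2,.3,.4):
        h=.034+.128*np.sin(c);p=atz(679,136,h);r=p[:2]-ears[:2];print(c,(r@X).round(4),(r@Y).round(4),(-.128*np.cos(c)).round(4))
P=cloud(f)
for U,V in((62,382),(679,136),(679,100),(679,170),(362,110),(398,428)):
    u=int(round((U+.5)/6-.5+155));v=int(round((V+.5)/6-.5+130));print(P[v-1:v+2,u-1:u+2,2].round(3).tolist())
s=arm.state();print(R.from_quat(s["tool_rot"]).as_matrix().round(4))
```

```text
ears [0.5951 0.2059 0.036 ] [0.4646 0.1805 0.036 ] 0.1329771032021968 yaw 10.982028789083488
bar yaw 10.767296124057921 0.0566193334352617
bar yaw 8.726421951805813 0.058122528255083634
full bar in hinge -0.02851358166394489 0.12976319260627936 [0.4771 0.3151 0.034 ]
0 0.0379 -0.1255 -0.128
0.1 0.0335 -0.1255 -0.1274
0.2 0.0291 -0.1255 -0.1254
0.3 0.0247 -0.1254 -0.1223
0.4 0.0205 -0.1254 -0.1179
full bar in hinge -0.03239306338459876 0.12884952440440814 [0.4771 0.3151 0.034 ]
0 0.0417 -0.1243 -0.128
0.1 0.0372 -0.1244 -0.1274
0.2 0.0328 -0.1245 -0.1254
0.3 0.0285 -0.1246 -0.1223
0.4 0.0243 -0.1247 -0.1179
full bar in hinge -0.02460843964440249 0.13056008269355762 [0.4771 0.3151 0.034 ]
0 0.0342 -0.1266 -0.128
0.1 0.0297 -0.1264 -0.1274
0.2 0.0253 -0.1263 -0.1254
0.3 0.021 -0.1261 -0.1223
0.4 0.0168 -0.126 -0.1179
[[0.037, 0.039, 0.035], [0.037, 0.04, 0.041], [0.037, 0.039, 0.041]]
[[0.065, 0.068, 0.067], [0.065, 0.064, 0.065], [0.067, 0.065, 0.065]]
[[0.067, 0.067, -0.001], [0.066, 0.065, 0.064], [0.066, 0.067, 0.063]]
[[0.064, 0.066, 0.068], [0.066, 0.067, 0.068], [0.066, 0.065, 0.068]]
[[0.001, 0.038, 0.037], [0.038, 0.036, 0.037], [0.031, 0.037, 0.036]]
[[0.035, 0.037, 0.038], [0.039, 0.038, 0.037], [0.038, 0.037, 0.034]]
[[ 9.687e-01  2.482e-01 -0.000e+00]
 [ 2.482e-01 -9.687e-01  1.000e-04]
 [ 0.000e+00 -1.000e-04 -1.000e+00]]
```

The crop confirms black pegs in the left tray and a slightly raised empty tray on the right. Bar and hinge geometry agree within 2 mm of the specs (hinge about (0.530, 0.194), yaw 10.9°, cap angle about 0.21). Moving over the cap bar.

Emit:
{"op": "jog_arm", "data": {"increments": [{"x": 0.95, "y": -0.86, "z": 0, "twist": 0.0386, "claw": 0}, {"x": 0.95, "y": -0.86, "z": 0, "twist": 0.0386, "claw": 0}, {"x": 0.95, "y": -0.86, "z": 0, "twist": 0.0386, "claw": 0}, {"x": 0.95, "y": -0.86, "z": 0, "twist": 0.0386, "claw": 0}, {"x": 0.95, "y": -0.86, "z": 0, "twist": 0.0386, "claw": 0}, {"x": 0.95, "y": -0.86, "z": 0, "twist": 0.0386, "claw": 0}, {"x": 0.95, "y": -0.86, "z": 0, "twist": 0.0386, "claw": 0}, {"x": 0.95, "y": -0.86, "z": 0, "twist": 0.0386, "claw": 0}, {"x": 0.95, "y": -0.86, "z": 0, "twist": 0.0386, "claw": 0}, {"x": 0.95, "y": -0.86, "z": 0, "twist": 0.0386, "claw": 0}, {"x": 0.95, "y": -0.86, "z": 0, "twist": 0.0386, "claw": 0}, {"x": 0.95, "y": -0.86, "z": 0, "twist": 0.0386, "claw": 0}]}}

```text
time_s: 1.8
ee_pos: [0.4324, -0.1524, 0.2057]
tool_rot: [0.995, 0.097, 0.0, 0.0]
ft_force: [-0.6, 0.8, -0.7]
gripper_width: 0.0878
grip_force: 0.0
```

Emit:
{"op": "jog_arm", "data": {"increments": [{"x": 0.478, "y": -0.491, "z": 0, "twist": 0, "claw": 0}, {"x": 0.478, "y": -0.491, "z": 0, "twist": 0, "claw": 0}, {"x": 0.478, "y": -0.491, "z": 0, "twist": 0, "claw": 0}, {"x": 0.478, "y": -0.491, "z": 0, "twist": 0, "claw": 0}, {"x": 0.478, "y": -0.491, "z": 0, "twist": 0, "claw": 0}, {"x": 0.478, "y": -0.491, "z": 0, "twist": 0, "claw": 0}, {"x": 0.478, "y": -0.491, "z": 0, "twist": 0, "claw": 0}, {"x": 0.478, "y": -0.491, "z": 0, "twist": 0, "claw": 0}]}}

```text
time_s: 2.6
ee_pos: [0.5819, 0.0734, 0.2052]
tool_rot: [0.996, 0.095, -0.001, 0.0]
ft_force: [-0.1, -0.1, -0.5]
gripper_width: 0.0877
grip_force: 0.0
```

Run:
```python
from h import *
s=arm.state();f=arm.grab_frame("wrist");np.save("w1.npy",f,allow_pickle=True)
print(s["time_s"],s["ee_pos"],s["tool_rot"],np.array(f["hand_eye"]).round(3).tolist(),f["camera_matrix"][0])
T=np.eye(4);T[:3,:3]=R.from_quat(s["tool_rot"]).as_matrix();T[:3,3]=s["ee_pos"]
f["extrinsics"]=np.linalg.inv(T@np.array(f["hand_eye"]))
for t in("ebony_cap_bar","ebony_full_bar","ebony_hinge"):
    for d in arm.find_in(f,t)[:3]: print(t,round(d["score"],2),d["position"],unproj(f,*d["position"]).round(4))
np.save("w1.npy",f,allow_pickle=True)
cv2.imwrite("pics/w1.png",cv2.resize(f["image"][...,::-1],(784,588)))
```

```text
2.6 [0.58185987 0.07337615 0.20515411] [ 9.95511330e-01  9.46388362e-02 -6.94654745e-04  4.47968996e-04] [[0.001, 0.953, 0.303, 0.085], [1.0, -0.001, 0.001, -0.0], [0.001, 0.303, -0.953, -0.179], [0.0, 0.0, 0.0, 1.0]] [344.61133573   0.         281.58221542]
ebony_cap_bar 0.78 [215.8, 209.0] [0.5452 0.1396 0.0248]
ebony_full_bar 0.74 [112.6, 218.2] [0.5078 0.2553 0.0119]
ebony_full_bar 0.72 [220.0, 208.1] [0.5469 0.1353 0.024 ]
ebony_hinge 0.77 [168.5, 204.4] [0.5441 0.188  0.0344]
```

View pics/w1.png

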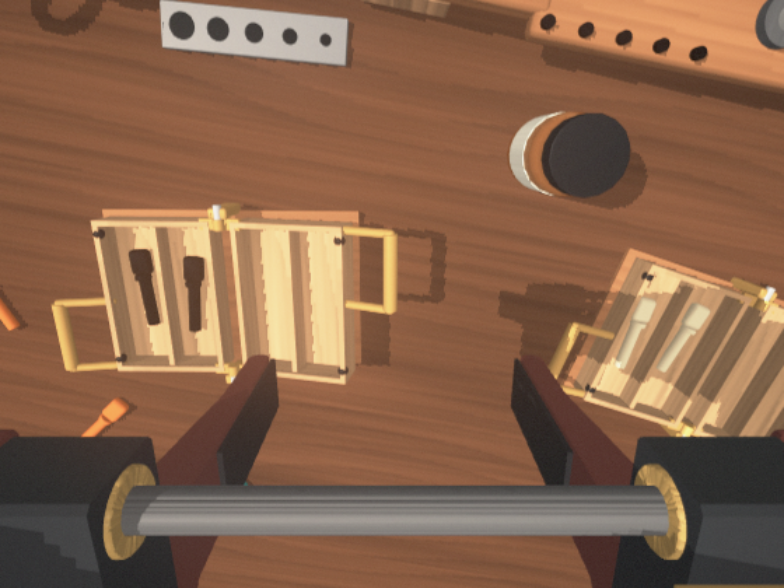

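The wrist view shows the cap bar at (391,272) in the same column as the finger midpoint (394). I'll compute its position, plus the full bar (66,338) and the ears (217,213) and (232,372).

Run:
```python
from h import *
f=np.load("w1.npy",allow_pickle=True).item()
C=np.linalg.inv(f["extrinsics"])
K=f["camera_matrix"]
def atz(U,V,h):
    u,v=U/1.4,V/1.4
    a=unproj(f,u,v,.1);b=unproj(f,u,v,.2);return a+(b-a)*(h-a[2])/(b[2]-a[2])
yaw=np.radians(10.9);X=np.array([np.cos(yaw),np.sin(yaw)]);Y=np.array([-X[1],X[0]]);H=np.array([.5298,.1938])
for n,U,V,h in(("capA",391,236,.061),("capB",391,306,.061),("fullA",60,306,.034),("fullB",72,366,.034),("earA",217,213,.036),("earB",232,372,.036)):
    p=atz(U,V,h);q=unproj(f,U/1.4,V/1.4);print(n,p.round(4),"depth",q.round(4),"hinge",((p[:2]-H)@X).round(4),((p[:2]-H)@Y).round(4))
s=arm.state();print(s["ee_pos"], 2*np.degrees(np.arcsin(s["tool_rot"][1])), ((s["ee_pos"][:2]-H)@X).round(4),((s["ee_pos"][:2]-H)@Y).round(4))
```

```text
capA [0.6084 0.0809 0.061 ] depth [0.6093 0.0811 0.0665] hinge 0.0558 -0.1257
capB [0.5595 0.0716 0.061 ] depth [0.5613 0.0719 0.0667] hinge 0.006 -0.1256
fullA [0.5026 0.3188 0.034 ] depth [0.504  0.3169 0.037 ] hinge -0.003 0.1279
fullB [0.4529 0.3103 0.034 ] depth [0.4555 0.3077 0.0382] hinge -0.0534 0.129
earA [0.5966 0.2058 0.036 ] depth [0.5968 0.2055 0.0368] hinge 0.0679 -0.0009
earB [0.4729 0.1841 0.036 ] depth [0.4738 0.1837 0.0376] hinge -0.0577 0.0012
[0.58156411 0.07347442 0.20563838] 10.777157784484954 0.0281 -0.1279
```

Emit:
{"op": "jog_arm", "data": {"increments": [{"x": 0.005, "y": -0.0063, "z": 0.1, "twist": 0, "claw": 0}, {"x": 0.005, "y": -0.0063, "z": 0.2, "twist": 0, "claw": 0}, {"x": 0.005, "y": -0.0063, "z": 0.28, "twist": 0, "claw": 0}, {"x": 0.005, "y": -0.0063, "z": 0.35, "twist": 0, "claw": 0}, {"x": 0.005, "y": -0.0063, "z": 0.389, "twist": 0, "claw": 0}, {"x": 0.005, "y": -0.0063, "z": 0.389, "twist": 0, "claw": 0}, {"x": 0.005, "y": -0.0063, "z": 0.389, "twist": 0, "claw": 0}]}}

```text
time_s: 3.5
ee_pos: [0.5837, 0.0774, 0.0504]
tool_rot: [0.996, 0.094, -0.0, -0.0]
ft_force: [0.1, -0.6, -0.7]
gripper_width: 0.0881
grip_force: 0.0
```

```bash
cat > w.py <<'E'
from h import *
yaw=np.radians(10.9);X=np.array([np.cos(yaw),np.sin(yaw)]);Y=np.array([-X[1],X[0]]);H=np.array([.5298,.1938])
def rep():
    s=arm.state();d=s["ee_pos"][:2]-H
    print(round(s["time_s"],2),"hinge xy",(d@X).round(4),(d@Y).round(4),"grasp z",(s["ee_pos"][2]+.011).round(4),"F",s["ft_force"].round(1),"w",round(s["gripper_width"],4),round(s["grip_force"],1))
E
python3 -c "from w import *;rep()"
```

```text
3.5 hinge xy 0.031 -0.1245 grasp z 0.0614 F [ 0.1 -0.6 -0.7] w 0.0881 0.0
```

Emit:
{"op": "jog_arm", "data": {"increments": [{"claw": 1}, {"claw": 1}, {"claw": 1}, {"claw": 1}, {"claw": 1}, {"claw": 1}, {"claw": 1}, {"claw": 1}]}}

```text
validation failed for argument at $.in...
```

```bash
python3 -c "from w import *;rep()"
```

```text
3.5 hinge xy 0.031 -0.1245 grasp z 0.0614 F [ 0.1 -0.6 -0.7] w 0.0881 0.0
```

Emit:
{"op": "jog_arm", "data": {"increments": [{"x": 0, "y": 0, "z": 0, "twist": 0, "claw": 1}, {"x": 0, "y": 0, "z": 0, "twist": 0, "claw": 1}, {"x": 0, "y": 0, "z": 0, "twist": 0, "claw": 1}, {"x": 0, "y": 0, "z": 0, "twist": 0, "claw": 1}, {"x": 0, "y": 0, "z": 0, "twist": 0, "claw": 1}, {"x": 0, "y": 0, "z": 0, "twist": 0, "claw": 1}, {"x": 0, "y": 0, "z": 0, "twist": 0, "claw": 1}, {"x": 0, "y": 0, "z": 0, "twist": 0, "claw": 1}]}}

```text
time_s: 4.3
ee_pos: [0.5837, 0.0783, 0.0499]
tool_rot: [0.995, 0.095, -0.0, -0.0]
ft_force: [-0.5, 0.6, -0.3]
gripper_width: 0.0277
grip_force: 0.0
```

Run:
```python
from w import *
rep()
a=np.linspace(.21,3.14159,31)[1:]
for t in a: print(round(t,2), "y",round(-(.128*(np.cos(.21)-np.cos(t)))/.4,4),"z",round(-.128*(np.sin(t)-np.sin(.21))/.4,4))
```

```text
4.3 hinge xy 0.0311 -0.1237 grasp z 0.0609 F [-0.5  0.6 -0.3] w 0.0277 0.0
0.31 y -0.008 z -0.0302
0.41 y -0.0189 z -0.0595
0.5 y -0.0326 z -0.0876
0.6 y -0.049 z -0.1142
0.7 y -0.0679 z -0.1391
0.8 y -0.0892 z -0.162
0.89 y -0.1126 z -0.1828
0.99 y -0.1379 z -0.2011
1.09 y -0.1648 z -0.2169
1.19 y -0.1932 z -0.23
1.28 y -0.2227 z -0.2403
1.38 y -0.2531 z -0.2476
1.48 y -0.2841 z -0.252
1.58 y -0.3153 z -0.2533
1.68 y -0.3465 z -0.2515
1.77 y -0.3774 z -0.2467
1.87 y -0.4077 z -0.239
1.97 y -0.437 z -0.2283
2.07 y -0.4652 z -0.2147
2.16 y -0.492 z -0.1986
2.26 y -0.517 z -0.1798
2.36 y -0.5401 z -0.1587
2.46 y -0.561 z -0.1355
2.56 y -0.5795 z -0.1103
2.65 y -0.5955 z -0.0835
2.75 y -0.6088 z -0.0552
2.85 y -0.6193 z -0.0258
2.95 y -0.6269 z 0.0046
3.04 y -0.6314 z 0.0355
3.14 y -0.633 z 0.0667
```

Emit:
{"op": "jog_arm", "data": {"increments": [{"x": 0, "y": 0.003, "z": 0, "twist": 0, "claw": 1}, {"x": 0, "y": 0.003, "z": 0, "twist": 0, "claw": 1}, {"x": 0, "y": 0.003, "z": 0, "twist": 0, "claw": 1}, {"x": 0, "y": 0.003, "z": 0, "twist": 0, "claw": 1}, {"x": 0, "y": 0.003, "z": 0, "twist": 0, "claw": 1}]}}

```text
time_s: 4.8
ee_pos: [0.584, 0.077, 0.0501]
tool_rot: [0.995, 0.095, 0.0, -0.0]
ft_force: [-0.5, -0.3, 0.4]
gripper_width: 0.0002
grip_force: 0.3
```

```bash
python3 -c "from w import *;rep()"
```

```text
4.8 hinge xy 0.0312 -0.1249 grasp z 0.0611 F [-0.5 -0.3  0.4] w 0.0002 0.3
```

Gripper shut on nothing. Looking.

Run:
```python
from w import *
s=arm.state();f=arm.grab_frame("wrist");g=arm.grab_frame("side")
T=np.eye(4);T[:3,:3]=R.from_quat(s["tool_rot"]).as_matrix();T[:3,3]=s["ee_pos"]
f["extrinsics"]=np.linalg.inv(T@np.array(f["hand_eye"]));np.save("w2.npy",f,allow_pickle=True);np.save("s2.npy",g,allow_pickle=True)
a=f["image"][...,::-1];b=cv2.resize(g["image"][150:330,130:330,::-1],None,fx=420/180,fy=420/180,interpolation=cv2.INTER_CUBIC)
im=np.hstack([cv2.resize(a,(400,300)),cv2.resize(b,(400,360))[:300]]) if 0 else np.hstack([cv2.resize(a,(440,330)),cv2.resize(b,(360,330))])
cv2.imwrite("pics/w2.png",im)
```

```text
(no output)
```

View pics/w2.png

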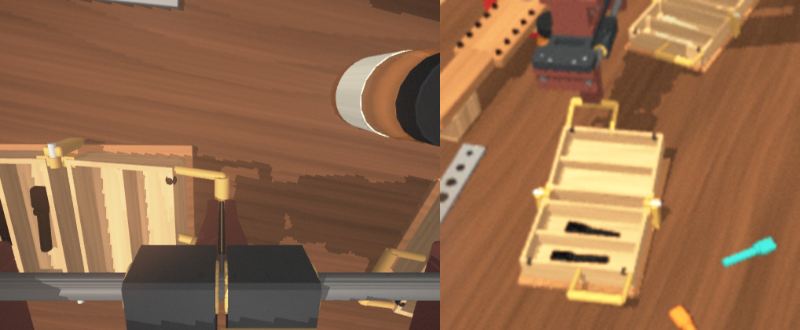

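Run:
```python
from w import *
f=np.load("w2.npy",allow_pickle=True).item();k=560/440
for U,V in((222,178),(222,185),(222,192),(212,176),(195,174),(185,172),(160,165),(172,180)):
    p=unproj(f,U*k,V*k);d=p[:2]-H;print((U,V),p.round(4),(d@X).round(4),(d@Y).round(4))
hs=f["image"][220:330,240:320,::-1]
cv2.imwrite("pics/w2c.png",cv2.resize(f["image"][200:340,200:340,::-1],(560,560),interpolation=cv2.INTER_CUBIC))
```

```text
(222, 178) [0.6102 0.0817 0.0653] 0.0578 -0.1252
(222, 185) [0.6059 0.0809 0.0665] 0.0534 -0.1252
(222, 192) [0.6012 0.08   0.0666] 0.0486 -0.1252
(212, 176) [0.6093 0.0882 0.0622] 0.0581 -0.1187
(195, 174) [0.6069 0.0995 0.0576] 0.0579 -0.1072
(185, 172) [0.6057 0.1065 0.0541] 0.0581 -0.1
(160, 165) [0.605  0.1252 0.0468] 0.0608 -0.0816
(172, 180) [0.5982 0.1145 0.0537] 0.0521 -0.0908
```

View pics/w2c.png

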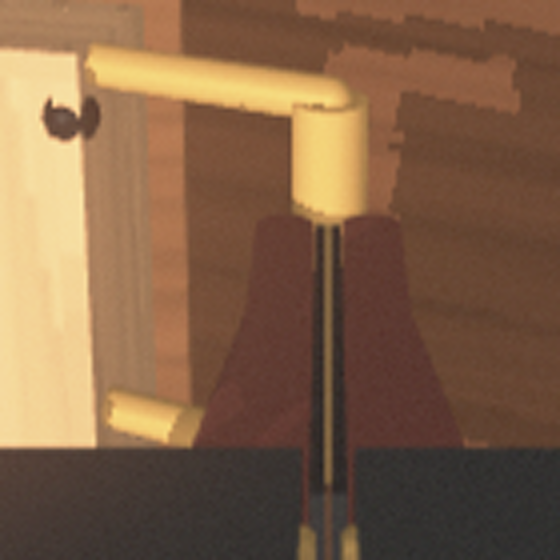

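Run:
```python
from w import *
f=np.load("w2.npy",allow_pickle=True).item()
T=arm.state();Rm=R.from_quat(T["tool_rot"]).as_matrix()
for V in(180,205,214,218,222,230,250,300,350,400,430):
    print(V,[((lambda p:(round(float((p[:2]-H)@X),3),round(float((p[:2]-H)@Y),3),round(float(p[2]),3)))(unproj(f,200+U/4,200+V/4))) for U in(285,328,370)])
g=np.load("s2.npy",allow_pickle=True).item();P=cloud(g);d=P[...,:2]-H
x,y,z=d@X,d@Y,P[...,2]
m=(abs(x-.031)<.03)&(abs(y+.125)<.03)&(z>.02)&(z<.2)
for lo in np.arange(.02,.2,.01):
    q=m&(z>=lo)&(z<lo+.01)
    if q.sum(): print(lo.round(2),q.sum(),"x",x[q].min().round(3),x[q].max().round(3),"y",y[q].min().round(3),y[q].max().round(3),g["image"][q].mean(0).round())
```

```text
180 [(0.02, -0.117, -0.0), (0.048, -0.125, 0.066), (0.021, -0.133, 0.001)]
205 [(0.016, -0.117, 0.0), (0.045, -0.125, 0.066), (0.016, -0.133, 0.0)]
214 [(0.014, -0.117, 0.001), (0.043, -0.125, 0.066), (0.042, -0.13, 0.063)]
218 [(0.043, -0.119, 0.067), (0.043, -0.125, 0.067), (0.043, -0.13, 0.067)]
222 [(0.043, -0.119, 0.068), (0.042, -0.125, 0.067), (0.044, -0.13, 0.069)]
230 [(0.044, -0.12, 0.072), (0.042, -0.125, 0.068), (0.043, -0.13, 0.071)]
250 [(0.043, -0.12, 0.077), (0.042, -0.125, 0.074), (0.044, -0.13, 0.077)]
300 [(0.043, -0.12, 0.09), (0.042, -0.125, 0.087), (0.044, -0.13, 0.091)]
350 [(0.044, -0.12, 0.101), (0.037, -0.125, 0.089), (0.043, -0.129, 0.101)]
400 [(0.044, -0.121, 0.111), (0.031, -0.125, 0.091), (0.044, -0.129, 0.111)]
430 [(0.044, -0.121, 0.116), (0.028, -0.125, 0.092), (0.044, -0.129, 0.116)]
0.04 1 x 0.055 0.055 y -0.096 -0.096 [241. 195. 113.]
0.05 59 x 0.001 0.059 y -0.124 -0.096 [217. 175.  89.]
0.06 88 x 0.002 0.058 y -0.13 -0.114 [200. 155.  79.]
0.07 46 x 0.02 0.043 y -0.132 -0.112 [115.  67.  50.]
0.08 27 x 0.019 0.042 y -0.129 -0.112 [108.  59.  48.]
0.09 10 x 0.02 0.021 y -0.132 -0.12 [111.  63.  48.]
0.1 6 x 0.02 0.021 y -0.136 -0.125 [114.  66.  49.]
0.11 4 x 0.02 0.02 y -0.128 -0.12 [105.  62.  50.]
0.15 5 x 0.001 0.004 y -0.098 -0.095 [127. 101.  64.]
0.16 75 x 0.001 0.014 y -0.152 -0.095 [88. 80. 65.]
0.17 37 x 0.001 0.012 y -0.146 -0.096 [56. 58. 56.]
0.18 48 x 0.008 0.012 y -0.154 -0.095 [59. 50. 47.]
0.19 41 x 0.009 0.014 y -0.151 -0.095 [104.  60.  51.]
```

Run:
```python
from w import *
for n,tcp in(("w1",.2052),("w2",.0501)):
    f=np.load(n+".npy",allow_pickle=True).item();P=cloud(f);I=f["image"].astype(int)
    m=(I[...,0]<140)&(I[...,0]>1.5*I[...,1])&(f["z_map"]>0)&(f["z_map"]<.2) if 1 else 0
    he=np.array(f["hand_eye"])
    T=he@f["extrinsics"]
    tp=(np.c_[P[m],np.ones(m.sum())]@T.T)[:,:3]
    print(n,"tool z of red parts pct",np.percentile(tp[:,2],[50,90,98,99.5,100]).round(4),"y",tp[:,1].min().round(3),tp[:,1].max().round(3))
    # all near things in tool volume
    a=(np.c_[P.reshape(-1,3),np.ones(420*560)]@T.T)[:,:3];q=(abs(a[:,0])<.016)&(abs(a[:,1])<.07)&(a[:,2]<.03)&(a[:,2]>-.1)&(f["z_map"].ravel()>0)
    print(np.percentile(a[q,2],[50,90,99,100]).round(4),q.sum())
```

```text
w1 tool z of red parts pct [-0.077  -0.0398 -0.0229 -0.019  -0.0163] y -0.075 0.074
[-0.0663 -0.0315 -0.0186 -0.0158] 10712
w2 tool z of red parts pct [-0.0993 -0.0323 -0.0176  0.0487  0.0492] y -0.156 0.147
[-0.0158  0.0252  0.0273  0.0285] 6340
```

The wrist and side depth both show the true fingertips about 25 mm higher than stated, so they closed just on top of the bar. I'll open partly (to clear the tray edge), go down 25 mm and grip again.

Emit:
{"op": "jog_arm", "data": {"increments": [{"x": 0, "y": 0, "z": 0, "twist": 0, "claw": 0.68}, {"x": 0, "y": 0, "z": 0, "twist": 0, "claw": 0.68}, {"x": 0, "y": 0, "z": 0, "twist": 0, "claw": 0.68}, {"x": 0, "y": 0, "z": 0, "twist": 0, "claw": 0.68}, {"x": 0, "y": 0, "z": 0, "twist": 0, "claw": 0.68}, {"x": 0, "y": 0, "z": 0.02, "twist": 0, "claw": 0.68}, {"x": 0, "y": 0, "z": 0.04, "twist": 0, "claw": 0.68}, {"x": 0, "y": 0, "z": 0.0625, "twist": 0, "claw": 0.68}, {"x": 0, "y": 0, "z": 0.0625, "twist": 0, "claw": 1}, {"x": 0, "y": 0, "z": 0.0625, "twist": 0, "claw": 1}, {"x": 0, "y": 0, "z": 0.0625, "twist": 0, "claw": 1}, {"x": 0, "y": 0, "z": 0.0625, "twist": 0, "claw": 1}]}}

```text
time_s: 6.1
ee_pos: [0.584, 0.0769, 0.025]
tool_rot: [0.995, 0.095, 0.0, 0.0]
ft_force: [-0.6, -0.8, -3.3]
gripper_width: 0.0096
grip_force: 30.0
```

```bash
sed -i 's/+.011)/+.036)/' w.py; python3 -c "from w import *;rep()"
```

```text
6.1 hinge xy 0.0311 -0.125 grasp z 0.061 F [-0.6 -0.8 -3.3] w 0.0096 30.0
```

Bar gripped (9.6 mm, 30 N). Folding the cap along the arc.

Emit:
{"op": "jog_arm", "data": {"increments": [{"x": 0, "y": -0.008, "z": -0.0302, "twist": 0, "claw": 1}, {"x": 0, "y": -0.0189, "z": -0.0595, "twist": 0, "claw": 1}, {"x": 0, "y": -0.0326, "z": -0.0876, "twist": 0, "claw": 1}, {"x": 0, "y": -0.049, "z": -0.1142, "twist": 0, "claw": 1}, {"x": 0, "y": -0.0679, "z": -0.1391, "twist": 0, "claw": 1}, {"x": 0, "y": -0.0892, "z": -0.162, "twist": 0, "claw": 1}, {"x": 0, "y": -0.1126, "z": -0.1828, "twist": 0, "claw": 1}, {"x": 0, "y": -0.1379, "z": -0.2011, "twist": 0, "claw": 1}, {"x": 0, "y": -0.1648, "z": -0.2169, "twist": 0, "claw": 1}, {"x": 0, "y": -0.1932, "z": -0.23, "twist": 0, "claw": 1}, {"x": 0, "y": -0.2227, "z": -0.2403, "twist": 0, "claw": 1}, {"x": 0, "y": -0.2531, "z": -0.2476, "twist": 0, "claw": 1}]}}

```text
time_s: 7.3
ee_pos: [0.5661, 0.1766, 0.1262]
tool_rot: [0.995, 0.095, 0.002, 0.001]
ft_force: [2.2, -4.4, 4.0]
gripper_width: 0.0091
grip_force: 30.0
```

Run:
```python
from w import *
rep()
for t in np.linspace(1.38,3.14159,19)[1:]: print(round(t,2), "y",round((.128*(np.cos(t)-np.cos(1.38)))/.4,4),"z",round(-.128*(np.sin(t)-np.sin(1.38))/.4,4))
```

```text
7.3 hinge xy 0.0324 -0.0237 grasp z 0.1622 F [ 2.2 -4.4  4. ] w 0.0091 30.0
1.48 y -0.031 z -0.0044
1.58 y -0.0623 z -0.0058
1.67 y -0.0935 z -0.0041
1.77 y -0.1245 z 0.0006
1.87 y -0.1548 z 0.0083
1.97 y -0.1842 z 0.019
2.07 y -0.2125 z 0.0325
2.16 y -0.2393 z 0.0487
2.26 y -0.2644 z 0.0674
2.36 y -0.2875 z 0.0885
2.46 y -0.3085 z 0.1117
2.55 y -0.3271 z 0.1369
2.65 y -0.3431 z 0.1638
2.75 y -0.3565 z 0.1921
2.85 y -0.367 z 0.2216
2.95 y -0.3746 z 0.252
3.04 y -0.3792 z 0.2829
3.14 y -0.3807 z 0.3142
```

Emit:
{"op": "jog_arm", "data": {"increments": [{"x": 0, "y": -0.031, "z": -0.0044, "twist": 0, "claw": 1}, {"x": 0, "y": -0.0623, "z": -0.0058, "twist": 0, "claw": 1}, {"x": 0, "y": -0.0935, "z": -0.0041, "twist": 0, "claw": 1}, {"x": 0, "y": -0.1245, "z": 0.0006, "twist": 0, "claw": 1}, {"x": 0, "y": -0.1548, "z": 0.0083, "twist": 0, "claw": 1}, {"x": 0, "y": -0.1842, "z": 0.019, "twist": 0, "claw": 1}, {"x": 0, "y": -0.2125, "z": 0.0325, "twist": 0, "claw": 1}, {"x": 0, "y": -0.2393, "z": 0.0487, "twist": 0, "claw": 1}, {"x": 0, "y": -0.2644, "z": 0.0674, "twist": 0, "claw": 1}, {"x": 0, "y": -0.2875, "z": 0.0885, "twist": 0, "claw": 1}, {"x": 0, "y": -0.3085, "z": 0.1117, "twist": 0, "claw": 1}, {"x": 0, "y": -0.3271, "z": 0.1369, "twist": 0, "claw": 1}]}}

```text
time_s: 8.5
ee_pos: [0.5413, 0.306, 0.0688]
tool_rot: [0.995, 0.095, 0.001, -0.0]
ft_force: [6.9, -2.0, 0.2]
gripper_width: 0.0094
grip_force: 30.0
```

Run:
```python
from w import *
rep()
```

```text
8.5 hinge xy 0.0325 0.108 grasp z 0.1048 F [ 6.9 -2.   0.2] w 0.0094 30.0
```

Emit:
{"op": "jog_arm", "data": {"increments": [{"x": 0, "y": -0.016, "z": 0.0269, "twist": 0, "claw": 1}, {"x": 0, "y": -0.0294, "z": 0.0552, "twist": 0, "claw": 1}, {"x": 0, "y": -0.0399, "z": 0.0847, "twist": 0, "claw": 1}, {"x": 0, "y": -0.0475, "z": 0.1151, "twist": 0, "claw": 1}, {"x": 0, "y": -0.0521, "z": 0.146, "twist": 0, "claw": 1}, {"x": 0, "y": -0.0536, "z": 0.1773, "twist": 0, "claw": 1}, {"x": 0, "y": -0.0536, "z": 0.18, "twist": 0, "claw": 1}, {"x": 0, "y": -0.0536, "z": 0.18, "twist": 0, "claw": 1}, {"x": 0, "y": -0.0536, "z": 0.18, "twist": 0, "claw": 1}]}}

```text
time_s: 9.4
ee_pos: [0.5376, 0.3257, -0.0026]
tool_rot: [0.995, 0.095, 0.001, 0.0]
ft_force: [7.2, -7.1, 4.2]
gripper_width: 0.0094
grip_force: 30.0
```

Run:
```python
from w import *
rep()
```

```text
9.4 hinge xy 0.0326 0.1281 grasp z 0.0334 F [ 7.2 -7.1  4.2] w 0.0094 30.0
```

Emit:
{"op": "jog_arm", "data": {"increments": [{"x": 0, "y": 0, "z": 0, "twist": 0, "claw": 0.68}, {"x": 0, "y": 0, "z": 0, "twist": 0, "claw": 0.68}, {"x": 0, "y": 0, "z": 0, "twist": 0, "claw": 0.68}, {"x": 0, "y": 0, "z": 0, "twist": 0, "claw": 0.68}, {"x": 0, "y": 0, "z": -0.08, "twist": 0, "claw": 0.68}, {"x": 0, "y": 0, "z": -0.16, "twist": 0, "claw": 0.68}, {"x": -0.08, "y": 0, "z": -0.16, "twist": 0, "claw": 0.68}, {"x": -0.156, "y": 0, "z": -0.16, "twist": 0, "claw": 0.68}, {"x": -0.156, "y": 0, "z": -0.16, "twist": 0, "claw": 0.68}]}}

```text
time_s: 10.3
ee_pos: [0.4691, 0.3128, 0.0608]
tool_rot: [0.995, 0.095, -0.003, 0.001]
ft_force: [0.8, 0.7, -0.7]
gripper_width: 0.0278
grip_force: 0.0
```

Run:
```python
from w import *
rep()
s=arm.state();f=arm.grab_frame("wrist")
cv2.imwrite("pics/w3.png",f["image"][...,::-1])
T=np.eye(4);T[:3,:3]=R.from_quat(s["tool_rot"]).as_matrix();T[:3,3]=s["ee_pos"]
f["extrinsics"]=np.linalg.inv(T@np.array(f["hand_eye"]));np.save("w3.npy",f,allow_pickle=True)
```

```text
10.3 hinge xy -0.0371 0.1284 grasp z 0.0968 F [ 0.8  0.7 -0.7] w 0.0278 0.0
```

View pics/w3.png

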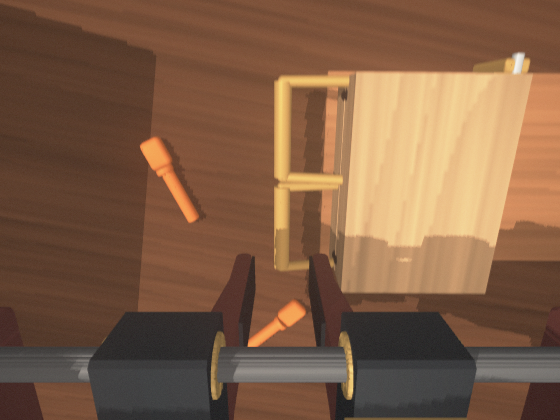

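Cap lies flat on the full tray, both handles in line (column 282, finger middle 283). Descending onto the full bar.

Emit:
{"op": "jog_arm", "data": {"increments": [{"x": 0, "y": 0, "z": 0, "twist": 0, "claw": 0.68}, {"x": 0, "y": 0, "z": 0.06, "twist": 0, "claw": 0.68}, {"x": 0, "y": 0, "z": 0.12, "twist": 0, "claw": 0.68}, {"x": 0, "y": 0, "z": 0.157, "twist": 0, "claw": 0.68}, {"x": 0, "y": 0, "z": 0.157, "twist": 0, "claw": 0.68}, {"x": 0, "y": 0, "z": 0.157, "twist": 0, "claw": 1}, {"x": 0, "y": 0, "z": 0.157, "twist": 0, "claw": 1}, {"x": 0, "y": 0, "z": 0.157, "twist": 0, "claw": 1}, {"x": 0, "y": 0, "z": 0.157, "twist": 0, "claw": 1}, {"x": 0, "y": 0, "z": 0.157, "twist": 0, "claw": 1}]}}

```text
time_s: 11.35
ee_pos: [0.476, 0.3143, -0.0006]
tool_rot: [0.995, 0.095, 0.001, -0.0]
ft_force: [1.1, -3.0, 2.8]
gripper_width: 0.009
grip_force: 30.0
```

Run:
```python
from w import *
rep()
for i,t in enumerate(np.linspace(0,np.pi,37)):
    if i%12==0: t0=t;print(i//12)
    q=t+np.pi/36
    print("y",round((.128*(np.cos(t0)-np.cos(q)))/.4,4),"z",round(-.128*(np.sin(q)-np.sin(t0))/.4,4))
```

```text
11.35 hinge xy -0.0301 0.1285 grasp z 0.0354 F [ 1.1 -3.   2.8] w 0.009 30.0
0
y 0.0012 z -0.0279
y 0.0049 z -0.0556
y 0.0109 z -0.0828
y 0.0193 z -0.1094
y 0.03 z -0.1352
y 0.0429 z -0.16
y 0.0579 z -0.1835
y 0.0749 z -0.2057
y 0.0937 z -0.2263
y 0.1143 z -0.2451
y 0.1365 z -0.2621
y 0.16 z -0.2771
1
y 0.0248 z -0.0129
y 0.0506 z -0.0236
y 0.0772 z -0.032
y 0.1044 z -0.038
y 0.1321 z -0.0417
y 0.16 z -0.0429
y 0.1879 z -0.0417
y 0.2156 z -0.038
y 0.2428 z -0.032
y 0.2694 z -0.0236
y 0.2952 z -0.0129
y 0.32 z -0.0
2
y 0.0235 z 0.015
y 0.0457 z 0.032
y 0.0663 z 0.0509
y 0.0851 z 0.0714
y 0.1021 z 0.0936
y 0.1171 z 0.1171
y 0.13 z 0.1419
y 0.1407 z 0.1677
y 0.1491 z 0.1943
y 0.1551 z 0.2216
y 0.1588 z 0.2492
y 0.16 z 0.2771
3
y -0.0012 z 0.0279
```

Gripped. Swinging both trays.

Emit:
{"op": "jog_arm", "data": {"increments": [{"x": 0, "y": 0.0012, "z": -0.0279, "twist": 0, "claw": 1}, {"x": 0, "y": 0.0049, "z": -0.0556, "twist": 0, "claw": 1}, {"x": 0, "y": 0.0109, "z": -0.0828, "twist": 0, "claw": 1}, {"x": 0, "y": 0.0193, "z": -0.1094, "twist": 0, "claw": 1}, {"x": 0, "y": 0.03, "z": -0.1352, "twist": 0, "claw": 1}, {"x": 0, "y": 0.0429, "z": -0.16, "twist": 0, "claw": 1}, {"x": 0, "y": 0.0579, "z": -0.1835, "twist": 0, "claw": 1}, {"x": 0, "y": 0.0749, "z": -0.2057, "twist": 0, "claw": 1}, {"x": 0, "y": 0.0937, "z": -0.2263, "twist": 0, "claw": 1}, {"x": 0, "y": 0.1143, "z": -0.2451, "twist": 0, "claw": 1}, {"x": 0, "y": 0.1365, "z": -0.2621, "twist": 0, "claw": 1}, {"x": 0, "y": 0.16, "z": -0.2771, "twist": 0, "claw": 1}]}}

```text
time_s: 12.55
ee_pos: [0.4868, 0.2555, 0.1121]
tool_rot: [0.996, 0.094, 0.001, -0.004]
ft_force: [-4.9, 12.9, 10.2]
gripper_width: 0.0093
grip_force: 30.0
```

```bash
python3 -c "from w import *;rep()"
```

```text
12.55 hinge xy -0.0306 0.0687 grasp z 0.1481 F [-4.9 12.9 10.2] w 0.0093 30.0
```

Emit:
{"op": "jog_arm", "data": {"increments": [{"x": 0, "y": 0.0248, "z": -0.0129, "twist": 0, "claw": 1}, {"x": 0, "y": 0.0506, "z": -0.0236, "twist": 0, "claw": 1}, {"x": 0, "y": 0.0772, "z": -0.032, "twist": 0, "claw": 1}, {"x": 0, "y": 0.1044, "z": -0.038, "twist": 0, "claw": 1}, {"x": 0, "y": 0.1321, "z": -0.0417, "twist": 0, "claw": 1}, {"x": 0, "y": 0.16, "z": -0.0429, "twist": 0, "claw": 1}, {"x": 0, "y": 0.1879, "z": -0.0417, "twist": 0, "claw": 1}, {"x": 0, "y": 0.2156, "z": -0.038, "twist": 0, "claw": 1}, {"x": 0, "y": 0.2428, "z": -0.032, "twist": 0, "claw": 1}, {"x": 0, "y": 0.2694, "z": -0.0236, "twist": 0, "claw": 1}, {"x": 0, "y": 0.2952, "z": -0.0129, "twist": 0, "claw": 1}, {"x": 0, "y": 0.32, "z": 0, "twist": 0, "claw": 1}]}}

```text
time_s: 13.75
ee_pos: [0.5106, 0.126, 0.1102]
tool_rot: [0.995, 0.095, 0.0, -0.001]
ft_force: [-0.5, 2.4, 3.7]
gripper_width: 0.0094
grip_force: 30.0
```

```bash
python3 -c "from w import *;rep()"
```

```text
13.75 hinge xy -0.0317 -0.0629 grasp z 0.1462 F [-0.5  2.4  3.7] w 0.0094 30.0
```

Emit:
{"op": "jog_arm", "data": {"increments": [{"x": 0, "y": 0.0235, "z": 0.015, "twist": 0, "claw": 1}, {"x": 0, "y": 0.0457, "z": 0.032, "twist": 0, "claw": 1}, {"x": 0, "y": 0.0663, "z": 0.0509, "twist": 0, "claw": 1}, {"x": 0, "y": 0.0851, "z": 0.0714, "twist": 0, "claw": 1}, {"x": 0, "y": 0.1021, "z": 0.0936, "twist": 0, "claw": 1}, {"x": 0, "y": 0.1171, "z": 0.1171, "twist": 0, "claw": 1}, {"x": 0, "y": 0.13, "z": 0.1419, "twist": 0, "claw": 1}, {"x": 0, "y": 0.1407, "z": 0.1677, "twist": 0, "claw": 1}, {"x": 0, "y": 0.1491, "z": 0.1943, "twist": 0, "claw": 1}, {"x": 0, "y": 0.1551, "z": 0.2216, "twist": 0, "claw": 1}, {"x": 0, "y": 0.1588, "z": 0.2492, "twist": 0, "claw": 1}, {"x": 0, "y": 0.16, "z": 0.28, "twist": 0, "claw": 1}]}}

```text
time_s: 14.95
ee_pos: [0.5224, 0.0624, -0.0037]
tool_rot: [0.995, 0.095, -0.001, 0.0]
ft_force: [-5.0, 1.5, 4.0]
gripper_width: 0.0091
grip_force: 30.0
```

Emit:
{"op": "jog_arm", "data": {"increments": [{"x": 0, "y": 0, "z": 0.003, "twist": 0, "claw": 1}, {"x": 0, "y": 0, "z": 0.003, "twist": 0, "claw": 1}, {"x": 0, "y": 0, "z": 0.003, "twist": 0, "claw": 1}]}}

```text
time_s: 15.25
ee_pos: [0.5224, 0.0624, -0.0046]
tool_rot: [0.995, 0.095, -0.001, 0.0]
ft_force: [-4.4, 0.1, 2.5]
gripper_width: 0.0093
grip_force: 30.0
```

```bash
python3 -c "from w import *;rep()"
```

```text
15.25 hinge xy -0.0321 -0.1276 grasp z 0.0314 F [-4.4  0.1  2.5] w 0.0093 30.0
```

Flat. Release and retreat upward.

Emit:
{"op": "jog_arm", "data": {"increments": [{"x": 0, "y": 0, "z": 0, "twist": 0, "claw": 0.68}, {"x": 0, "y": 0, "z": 0, "twist": 0, "claw": 0.68}, {"x": 0, "y": 0, "z": 0, "twist": 0, "claw": 0.68}, {"x": 0, "y": 0, "z": 0, "twist": 0, "claw": 0.68}, {"x": 0, "y": 0, "z": -0.06, "twist": 0, "claw": 0.68}, {"x": 0, "y": 0, "z": -0.15, "twist": 0, "claw": 0.68}, {"x": 0, "y": 0, "z": -0.25, "twist": 0, "claw": 0.68}, {"x": 0, "y": 0, "z": -0.35, "twist": 0, "claw": 0.68}, {"x": 0, "y": 0.1, "z": -0.4, "twist": 0, "claw": 0.68}, {"x": 0, "y": 0.2, "z": -0.4, "twist": 0, "claw": 0.68}, {"x": 0, "y": 0.2, "z": -0.4, "twist": 0, "claw": 0.68}, {"x": 0, "y": 0.2, "z": -0.4, "twist": 0, "claw": 0.68}]}}

```text
time_s: 16.45
ee_pos: [0.5384, -0.0163, 0.1561]
tool_rot: [0.996, 0.094, 0.0, -0.0]
ft_force: [0.4, 0.4, 0.1]
gripper_width: 0.0281
grip_force: 0.0
```

Run:
```python
from w import *
rep()
g=arm.grab_frame("side");t=arm.grab_frame("top")
P=cloud(t);d=P[...,:2]-H;x,y,z=d@X,d@Y,P[...,2]
for lo,hi in((-.09,-.05),(-.05,-.012),(.03,.09)):
    m=(abs(x)<.05)&(y>lo)&(y<hi);print(lo,m.sum(),np.median(z[m]).round(4) if m.any() else 0)
a=cv2.resize(g["image"][120:340,120:380,::-1],(400,338));b=cv2.resize(t["image"][100:270,150:351,::-1],(400,338))
cv2.imwrite("pics/end.png",np.hstack([a,b]))
```

```text
16.45 hinge xy -0.0313 -0.2079 grasp z 0.1921 F [0.4 0.4 0.1] w 0.0281 0.0
-0.09 0 0
-0.05 0 0
0.03 935 0.0059
```

View pics/end.png

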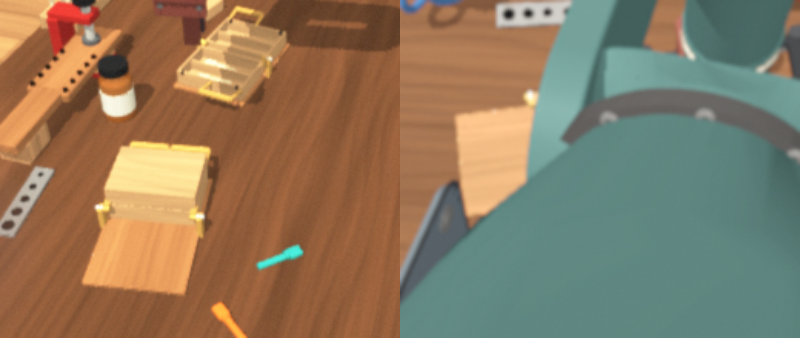

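The side view shows both ebony trays closed and flat on the empty tray's side at (158,180), no pegs spilled, and the pale pair untouched. Handing in.

```bash
python3 -c "from plant import arm;print(arm.hand_in())"
```

```text
the job is handed in; nothing more can be done
None
```

The job is handed in, with no verdict returned: the ebony pair lies closed and flat on the side where the empty tray lay, no pegs are visible outside it, and the pale-peg pair was left alone.

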